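# Undo the spindle nut of a label unwinder, thread hand unknown

## Task

The label unwinder with the small, nearly used-up roll is due for a new roll. Unscrew the round hand nut from the top of its spindle; its thread may be right- or left-handed, so if the nut will not give one way, undo it the other way. Lift the nut up about 10 cm and finish while still holding it there, clear above its unwinder; leave the other unwinder's nut screwed down and everything else on the table where it is.

Things in the scene. Friction and masses are not known exactly. Their poses are not given: they have to be found in the camera images.
- unwinder_part: unwinder to work on, fixed: a flat 98 mm turntable on a round 124 mm grey base with a small, nearly used-up label roll (64 mm across, 50 mm high) lying flat on an upright spindle. Origin: on the spindle axis at the table top, z up. Roll top 72 mm, spindle end 103.5 mm, a guide pin at the base's edge 67 mm above the table. It stands left or right of the other.
- unwinder_full: the other unwinder, fixed, the same but with a full roll, 96 mm across. Origin as above.
- nut_part: nut to take off: dark steel, 58 mm high, closed on top; a collar 50 mm across up to 28.5 mm above its underside, on it the knurled grip boss, 32 mm across, up to 58 mm (keep fingertips above the collar); pointer rib on the collar along its x. Origin: centre of its underside, z up its axis. 0.28 to 0.56 kg. Starts finger-tight; let go half undone, it stays where it is.
- seat_part (a point): centre of the core cap (49 mm across, 77 mm above the table) that nut_part bears on when screwed down. Thread: turned the loosening way the nut rises 18 mm a turn and is free after about 3.5 rad; the tightening way it stops after 0.15 to 0.4 rad, and a light grip (20 to 50 N) then slips round the boss. Which way is which differs from start to start.
- nut_full: hand nut of the full unwinder, same shape and size as nut_part, to be left alone; its own thread may be of either hand.
- spare_roll: bystander: full label roll lying flat, 96 mm across, 50 mm high; origin centre of underside
- marker: bystander: marker pen, 135 mm long, lying at the front edge of the table
- tape_clear: bystander: roll of clear tape lying flat, 104 mm across, 48 mm high
- tape_brown: bystander: roll of brown tape lying flat, 120 mm across, 48 mm high
- carton: bystander: small closed carton, 65 x 100 x 61 mm

How it is judged:
By the outcome, as a careful person would: the job done as asked, in the order asked, and still so for the second after the job is handed in, while the arm keeps its last pose, push and grip.
It also fails if it takes over 48 s, if anything falls off the work surface, if the arm or the gripper's body presses on something with over 40 N, if the wrist force passes 120 N, or if a joint passes its speed limit or range.

## Robot

A 7-joint arm with a two-finger parallel gripper is mounted at the origin on a cart in front of the work surface, level with it; the furniture and walls round the work are solid. World frame = base frame: x ahead of the robot, y to its left, z up, the work surface at z = 0. Lengths are in m, angles in rad, forces in N, time in s.
With the tool pointing down it reaches from about 0.4 to 0.875 m from the base axis. Payload 19.3 kg.
Tool frame: the origin (TCP) lies midway between the tips of the shut fingers; the grasp point (between the pads) lies 19 mm behind it; z points along the fingers, y is the line along which they close (so a half turn about z gives the same grasp; the last joint's range is limited). The gripper opens to 85 mm and grips with 20 to 120 N. Pads are 22 mm wide; open, the fingers measure 114 mm over their backs; the gripper's body (76 mm by 85 mm) begins 54 mm behind the grasp point. The pads swing forward as they close: fully open they stand 13 mm farther back than shut.
Start: joints at [-1.241, 0.521, -0.036, 1.599, 0.021, 1.021, -0.113], TCP at [0.243, 0.576, 0.231] pointing down, gripper open.
Joint ranges: [-2.91, 2.91], [-0.3, 2.13], [-1.5, 1.42], [0.17, 2.43], [-1.26, 4.41], [0.16, 1.93], [-2.52, 2.52]. Speed limits (rad/s): [1.89, 1.89, 2.39, 2.39, 3.01, 3.01, 3.01].

## Interface

Orientations are given as [roll, pitch, yaw] about the fixed x, y, z axes, in that order (R = Rz(yaw) Ry(pitch) Rx(roll)).
In Python, from workcell import * gives the robot as it stands.
- The arm moves only by the tool move_arm, never from a script. Its argument "rows" is a list of rows, each a list of 3 entries, a list of its own where there are three numbers: the shift along the world's x, y, z in cm, then the turn, a rotation vector about the world's x, y, z in rad, then the finger opening in cm, from 0 to 8.54. In form: [[[dx, dy, dz], [ax, ay, az], grip], ...]. A call has 1 to 5 rows; each row shifts and turns the commanded pose from where the row before left it; what a row does not reach is not made up. A row lasts 1/12 s, in which the tool goes at most 41.7 mm and 7.16 degrees, less where a joint would pass 70% of its speed; a pose out of reach is approached as far as the arm can. A call is refused whole if a number of a shift passes 4.17 or a number of a turn 0.125, either way. A call with a gripper value outside its range is refused whole. The fingers move at their own pace and stop on an object; "force" is the grip in N (left out, the last holds). Time passes only in rows, so rows that do not move let the fingers close. It gives the time, the measured TCP pose, the force, the opening and the grip force at its end, in the units of the state.
- sense(): the state, without advancing time (a new reading comes with each control period).
- camera(name): name is "scene" or "top" or "wrist"; returns the picture (400x640x3 uint8, red, green, blue); there is no depth.
- get_calibration(name): a dict with "intrinsics" (3x3 intrinsics, pixels), "R" (3x3) and "t" (3): a world point X has camera coordinates R X + t. Camera axes: x right, y down, z forward; pixel columns grow to the right and rows downward; lengths in m; the calibration is good to about 2 mm. A picture is of the moment at which its call begins: read the wrist's pose just before it. get_calibration takes no time and is no camera call; for the wrist camera it gives the pose at the moment of the call.
- finish_job(): hands the job in; it is judged then, once.
Trained networks look in the newest picture that a camera, given by its name, has taken for a name from the list of things; names that differ only in an ending like _2 or _b are one class to them, and where a whole thing is asked for, a point or a joint stands for the part that bears it (a point fixed in the world has none). Each returns a list of dicts, best first, with "score" (0 to 1); they miss things now and then, are a little off and sometimes report something else, mostly with a low value. They report only what shows in the picture. A call takes as long as a camera call.
- look_for(camera, target): "box" ([left, top, width, height] in pixels, round what is visible of it).
The state is a dict: "t": time; "joints": joint angles; "dq": joint speeds; "tau": joint torques, N m; "ee_pos": TCP position; "ee_rot": TCP orientation; "ft_force": force on the tool from outside, world axes, zero at the start; "ft_torque": the same for the moment, N m; "grip_width": finger opening in m; "grip_force": force on a finger pad.
Only numpy, scipy, OpenCV 4.12 (cv2) and the standard library are available. Lean on these libraries where they do the work, as an engineer would, in place of code of your own. Each camera call takes 0.05 s, during which the arm holds its last target. There are 200 camera calls.

## Working session

There is one attempt and no reset: what is moved stays moved. The work goes in short steps, Python scripts to look and compute and a tool call to move; the robot and the scene stay as the last step left them, time stands still between calls to the robot, and variables do not carry over. Pictures are saved under pics/ and viewed, at most 10 in all, crops included, and the job is handed in when it is done.

Besides the shell and the picture viewer there is one more tool, called after "Emit:" as name(argument=value, ...), one argument or row to a line, values as JSON. move_arm: Moves the arm, as the interface text tells. Its arguments: {"type":"object","properties":{"rows":{"type":"array"},"force":{"type":"number"}},"required":["rows"]}

```bash
mkdir -p pics
python3 - <<'E'
from workcell import *
import cv2,numpy as np
s=sense();print(s['t'],s['ee_pos'],s['ee_rot'],s['grip_width'])
ims=[]
for c in ("scene","top"):
    im=camera(c);ims.append(im)
    for n in ("nut_part","nut_full","unwinder_part","unwinder_full"):
        print(c,n,[(np.round(d['box']),round(d['score'],2)) for d in look_for(c,n)[:3]])
    cv2.imwrite(f'pics/{c}.png',im[:,:,::-1])
    k=get_calibration(c);print(k['R'].tolist(),k['t'],k['intrinsics'].tolist() if hasattr(k['intrinsics'],'tolist') else k['intrinsics'])
E
```

```text
0.0 [0.24317962 0.57537677 0.23073344] [-3.14044284e+00  7.46921846e-05  2.74175948e+00] 0.08539723295618316
scene nut_part [(array([248., 180.,  14.,  21.]), 0.76)]
scene nut_full [(array([295., 198.,  21.,  19.]), 0.78)]
scene unwinder_part [(array([239., 195.,  32.,  22.]), 0.56)]
scene unwinder_full [(array([292., 213.,  32.,  24.]), 0.98), (array([248., 178.,  10.,  20.]), 0.59)]
[[0.6183876600859795, -0.785449385833924, -0.0258062811443104], [-0.3420167185948724, -0.23941605491983267, -0.9086828472290096], [0.7075459462501241, 0.5707444392543264, -0.416688755554168]] [-0.31210351  0.28258204  1.09504733] [[480.0134740745036, 0.0, 326.8519795372355], [0.0, 480.0134740745036, 205.8537266309233], [0.0, 0.0, 1.0]]
top nut_part [(array([192., 191.,  25.,  22.]), 0.57)]
top nut_full [(array([292., 189.,  22.,  23.]), 0.95)]
top unwinder_part []
top unwinder_full [(array([285., 184.,  42.,  42.]), 0.76)]
[[-0.0877942570006335, -0.9961371353003777, -0.0017251415200085854], [-0.9515816944389808, 0.08437928516802287, -0.295588252545956], [0.29459200132784513, -0.02430933791963101, -0.9553138797502966]] [0.06286506 0.51191549 1.06003049] [[464.27691422106705, 0.0, 324.1554502210649], [0.0, 464.27691422106705, 192.09671200771476], [0.0, 0.0, 1.0]]
```

View pics/scene.png

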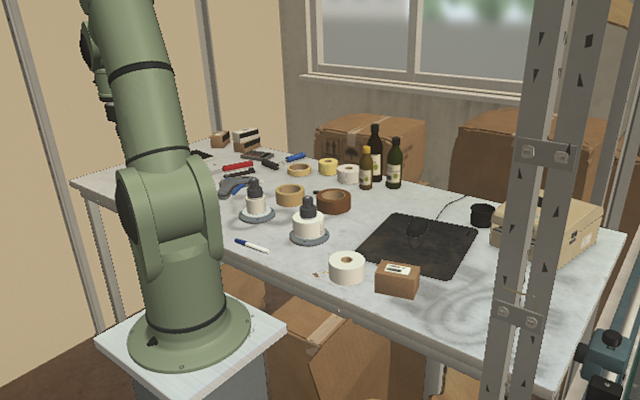

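View pics/top.png

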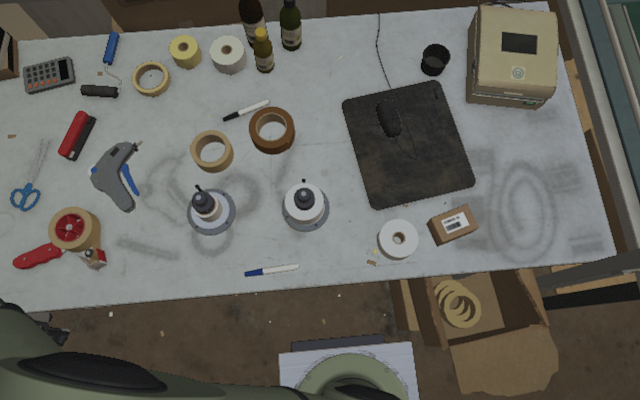

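The left unwinder, at about (205,205) in the top picture and (256,200) in the scene picture, has the small roll. The right one has the full roll. I'll localise the left nut with a zoom.

```bash
cat > h.py <<'E'
from workcell import *
import cv2,numpy as np
def ray(k,u,v):
    R=np.array(k['R']);t=np.array(k['t']);K=np.array(k['intrinsics'])
    return -R.T@t, R.T@np.linalg.solve(K,[u,v,1])
def atz(k,u,v,z):
    o,d=ray(k,u,v);return o+d*(z-o[2])/d[2]
def proj(k,X):
    p=np.array(k['intrinsics'])@(np.array(k['R'])@X+np.array(k['t']));return p[:2]/p[2]
E
python3 - <<'E'
from h import *
k=get_calibration('top');ks=get_calibration('scene')
for uv in((204.5,202),(202,196),(212,212)):
  for z in(.0,.106,.135):print(uv,z,atz(k,*uv,z).round(3))
for z in(.106,.135):print('scene',z,atz(ks,255,190.5,z).round(3))
a=cv2.imread('pics/top.png')[165:245,165:245];b=cv2.imread('pics/scene.png')[160:240,220:300]
cv2.imwrite('pics/z.png',cv2.resize(np.hstack([a,b]),None,fx=5,fy=5,interpolation=cv2.INTER_CUBIC))
E
```

```text
(204.5, 202) 0.0 [0.54  0.329 0.   ]
(204.5, 202) 0.106 [0.507 0.303 0.106]
(204.5, 202) 0.135 [0.498 0.296 0.135]
(202, 196) 0.0 [0.557 0.335 0.   ]
(202, 196) 0.106 [0.523 0.309 0.106]
(202, 196) 0.135 [0.513 0.302 0.135]
(212, 212) 0.0 [0.511 0.31  0.   ]
(212, 212) 0.106 [0.481 0.286 0.106]
(212, 212) 0.135 [0.473 0.279 0.135]
scene 0.106 [0.492 0.284 0.106]
scene 0.135 [0.445 0.231 0.135]
```

View pics/z.png

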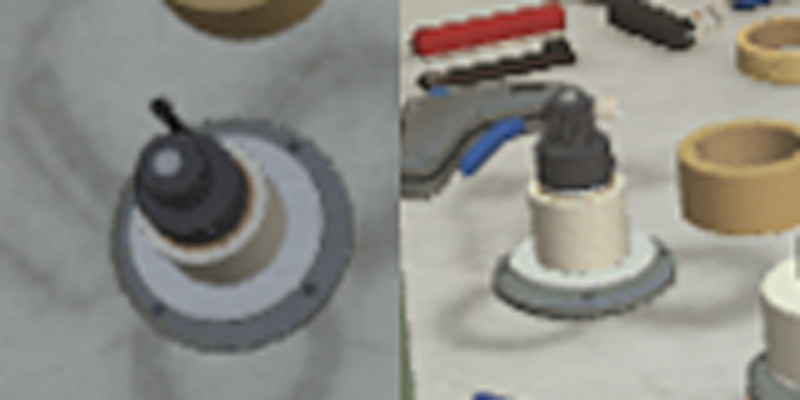

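The left nut comes out near (0.506, 0.305). I'll approach it while turning the tool in −z, to leave room for the unscrewing turn.

Emit:
move_arm(
  rows=[
    [[2.5, -2.6, 0], [0, 0, -0.12], 8.5],
    [[2.5, -2.6, 0], [0, 0, -0.12], 8.5],
    [[2.5, -2.6, 0], [0, 0, -0.12], 8.5],
    [[2.5, -2.6, 0], [0, 0, -0.12], 8.5],
    [[2.5, -2.6, 0], [0, 0, -0.12], 8.5],
  ],
)

```text
t: 0.92
ee_pos: [0.3693, 0.4443, 0.2315]
ee_rot: [3.141, -0.0, 2.136]
ft_force: [0.5, 0.9, 0.5]
grip_width: 0.0852
grip_force: 0.0
```

Emit:
move_arm(
  rows=[
    [[2.5, -2.6, 0], [0, 0, -0.12], 8.5],
    [[2.5, -2.6, 0], [0, 0, -0.12], 8.5],
    [[2.5, -2.6, 0], [0, 0, -0.12], 8.5],
    [[0, 0, 0], [0, 0, -0.12], 8.5],
    [[0, 0, 0], [0, 0, -0.12], 8.5],
  ],
)

```text
t: 1.33
ee_pos: [0.445, 0.3657, 0.2315]
ee_rot: [3.141, 0.0, 1.532]
ft_force: [-1.2, 1.4, -0.4]
grip_width: 0.085
grip_force: 0.0
```

Run:
```python
from h import *
s=sense();print(s['t'],s['ee_pos'],s['ee_rot'],s['joints'].round(3) if hasattr(s['joints'],'round') else s['joints'])
k=get_calibration('wrist');im=camera('wrist');cv2.imwrite('pics/w1.png',im[:,:,::-1])
for n in("nut_part","unwinder_part"):
  for d in look_for('wrist',n)[:3]:
    x,y,w,h=d['box'];print(n,np.round(d['box']),d['score'])
for X in((.506,.305,.135),(.506,.305,.106),(.506,.305,.02)):print(proj(k,np.array(X)))
print({a:np.array(b).round(4).tolist() for a,b in k.items()})
```

```text
1.3333 [0.44501528 0.36568443 0.23152071] [3.14094860e+00 1.18871385e-04 1.53191562e+00] [-1.008  0.459  0.302  1.745 -0.161  0.961 -0.681]
nut_part [356. 210.  60.  68.] 0.71
nut_part [327. 342.  75.  43.] 0.65
[391.07937062 263.64245061]
[384.18029523 247.66268387]
[369.55395062 213.78487249]
{'intrinsics': [[323.8838, 0.0, 315.8498], [0.0, 323.8838, 198.5087], [0.0, 0.0, 1.0]], 'R': [[0.9992, -0.039, 0.0008], [-0.0372, -0.9464, 0.3209], [-0.0118, -0.3207, -0.9471]], 't': [-0.4304, 0.3191, 0.5047]}
```

View pics/w1.png

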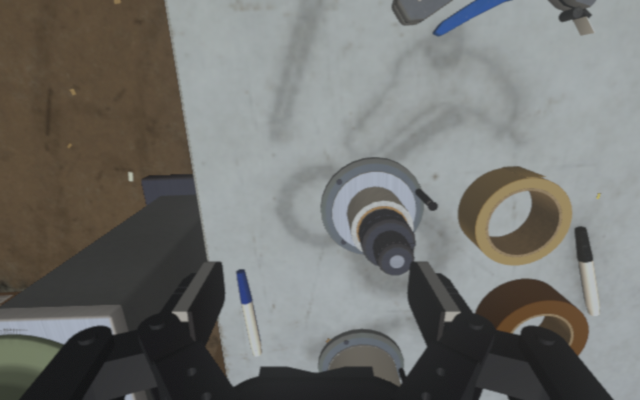

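The nut's boss top is at about (396,261) and the base centre at about (372,207). Both are within 1 cm of the prediction.

Run:
```python
from h import *
k=get_calibration('wrist')
print(atz(k,396.5,261,.135),atz(k,388,242,.106),atz(k,372,207,.018))
```

```text
[0.50915391 0.31063127 0.135     ] [0.50799074 0.3139347  0.106     ] [0.50765753 0.31587665 0.018     ]
```

Emit:
move_arm(
  rows=[
    [[1.5, -1.4, 0], [0, 0, -0.12], 8.5],
    [[1.5, -1.4, 0], [0, 0, -0.12], 8.5],
    [[1.5, -1.4, 0], [0, 0, -0.12], 8.5],
    [[1.5, -1.4, 0], [0, 0, -0.12], 8.5],
    [[0, 0, 0], [0, 0, -0.12], 8.5],
  ],
)

```text
t: 1.9
ee_pos: [0.5057, 0.3087, 0.2315]
ee_rot: [3.14, -0.0, 0.938]
ft_force: [-0.4, -0.6, 0.3]
grip_width: 0.0847
grip_force: 0.0
```

Emit:
move_arm(
  rows=[
    [[0, 0, 0], [0, 0, -0.12], 8.5],
    [[0, 0, 0], [0, 0, -0.12], 8.5],
    [[0, 0, 0], [0, 0, -0.12], 8.5],
    [[0, 0, 0], [0, 0, -0.12], 8.5],
    [[0, 0, 0], [0, 0, -0.12], 8.5],
  ],
)

```text
t: 2.32
ee_pos: [0.5029, 0.3122, 0.2312]
ee_rot: [-3.141, 0.0, 0.342]
ft_force: [0.3, 0.5, -0.2]
grip_width: 0.0848
grip_force: 0.0
```

Run:
```python
from h import *
s=sense();print(s['t'],s['ee_pos'],s['ee_rot'],np.round(s['joints'],3))
k=get_calibration('wrist');im=camera('wrist');cv2.imwrite('pics/w2.png',im[:,:,::-1])
for n in("nut_part",):
  for d in look_for('wrist',n)[:3]:
    print(n,np.round(d['box']),d['score'])
for X in((.506,.305,.135),(.506,.305,.106),(.506,.305,.018)):print(proj(k,np.array(X)))
```

```text
2.3167 [0.50293149 0.31220888 0.23121977] [-3.14133366e+00  2.39896608e-04  3.41890395e-01] [-1.073  0.541  0.617  1.714 -0.362  1.003 -1.555]
nut_part [294. 150.  59.  62.] 0.56
[324.43061671 198.46723677]
[323.61370606 187.75742319]
[321.8874564  165.12604726]
```

View pics/w2.png

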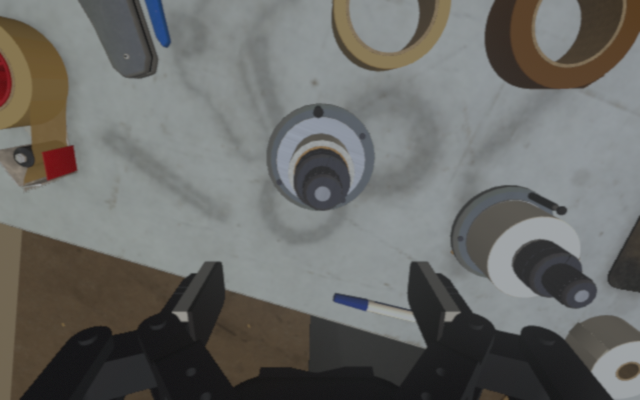

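The boss top is at (323,193) and the base centre at (321,157).

Run:
```python
from h import *
k=get_calibration('wrist')
print(atz(k,323,193,.135),atz(k,323,180,.106),atz(k,321,157,.018))
```

```text
[0.5098422  0.30764148 0.135     ] [0.51236548 0.30792238 0.106     ] [0.51434353 0.30907311 0.018     ]
```

Emit:
move_arm(
  rows=[
    [[0.7, -0.3, -1.5], [0, 0, -0.12], 8.5],
    [[0, 0, -2], [0, 0, -0.12], 8.5],
    [[0, 0, -1.5], [0, 0, -0.12], 8.5],
    [[0, 0, -1.0], [0, 0, -0.12], 8.5],
    [[0, 0, 0], [0, 0, -0.12], 8.5],
  ],
)

```text
t: 2.83
ee_pos: [0.5092, 0.3086, 0.1691]
ee_rot: [3.139, 0.002, -0.255]
ft_force: [-1.1, -0.4, -0.5]
grip_width: 0.0849
grip_force: 0.0
```

Run:
```python
from h import *
s=sense();print(s['t'],s['ee_pos'],s['ee_rot'],np.round(s['joints'],3))
k=get_calibration('wrist');im=camera('wrist');cv2.imwrite('pics/w3.png',im[:,:,::-1])
for X in((.51,.309,.135),(.51,.309,.106),(.51,.309,.018)):print(proj(k,np.array(X)))
```

```text
2.8333 [0.50920174 0.30857516 0.16914274] [ 3.13945805e+00  2.15442070e-03 -2.55377772e-01] [-1.118  0.668  0.725  1.763 -0.541  0.924 -1.988]
[312.56851859 232.23807316]
[312.90280174 214.47014813]
[313.5504318  180.04710776]
```

View pics/w3.png

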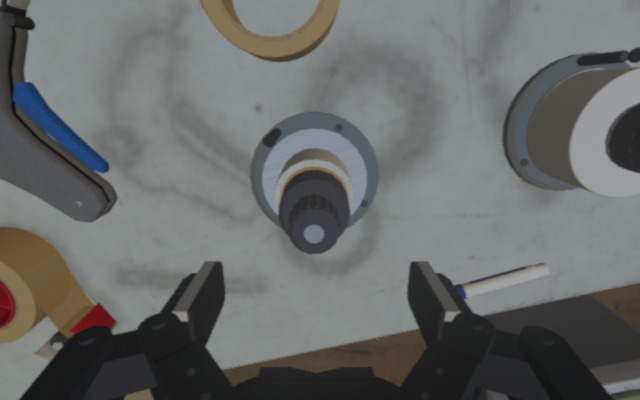

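The boss top is at (314,234), within 2 px of the prediction. I'll descend and grip.

Emit:
move_arm(
  rows=[
    [[0.1, 0, -1.5], [0, 0, -0.1], 8.5],
    [[0, 0, -1.5], [0, 0, 0], 8.5],
    [[0, 0, -1.5], [0, 0, 0], 8.5],
    [[0, 0, -1.4], [0, 0, 0], 8.5],
    [[0, 0, 0], [0, 0, 0], 8.5],
  ],
)

```text
t: 3.3
ee_pos: [0.5102, 0.3085, 0.1101]
ee_rot: [3.139, 0.002, -0.352]
ft_force: [0.1, -0.4, -0.3]
grip_width: 0.0852
grip_force: 0.0
```

Emit:
move_arm(
  rows=[
    [[0, 0, 0], [0, 0, 0], 2.5],
    [[0, 0, 0], [0, 0, 0], 2.5],
    [[0, 0, 0], [0, 0, 0], 2.5],
    [[0, 0, 0], [0, 0, 0], 2.5],
    [[0, 0, 0], [0, 0, 0], 2.5],
  ],
  force=50,
)

```text
t: 3.72
ee_pos: [0.5116, 0.3091, 0.1131]
ee_rot: [-3.14, -0.001, -0.358]
ft_force: [-2.0, -0.4, 6.6]
grip_width: 0.0307
grip_force: 48.9
```

Emit:
move_arm(
  rows=[
    [[0, 0, 0], [0, 0, 0], 2.5],
    [[0, 0, 0], [0, 0, 0], 2.5],
    [[0, 0, 0], [0, 0, 0], 2.5],
    [[0, 0, 0], [0, 0, 0], 2.5],
    [[0, 0, 0], [0, 0, 0], 2.5],
  ],
)

```text
t: 4.13
ee_pos: [0.5116, 0.309, 0.1131]
ee_rot: [-3.14, -0.0, -0.358]
ft_force: [-2.3, 1.4, 6.3]
grip_width: 0.0305
grip_force: 48.8
```

```bash
cat > st.py <<'E'
from h import *
s=sense();print(s['t'],np.round(s['ee_pos'],4),np.round(s['ee_rot'],3),np.round(s['joints'],2),np.round(s['ft_force'],1),np.round(s['ft_torque'],2),s['grip_width'],s['grip_force'])
E
python3 st.py
```

```text
4.1333 [0.5116 0.309  0.1131] [-3.14  -0.    -0.358] [-1.09  0.75  0.69  1.8  -0.63  0.83 -2.02] [-2.3  1.4  6.3] [-0.08  0.3  -0.02] 0.03052366563632198 48.7990003824234
```

Emit:
move_arm(
  rows=[
    [[0, 0, 0], [0, 0, 0.1], 2.5],
    [[0, 0, 0], [0, 0, 0.1], 2.5],
    [[0, 0, 0], [0, 0, 0.1], 2.5],
    [[0, 0, 0], [0, 0, 0], 2.5],
    [[0, 0, 0], [0, 0, 0], 2.5],
  ],
)

```text
t: 4.55
ee_pos: [0.5116, 0.3089, 0.1132]
ee_rot: [-3.14, -0.001, -0.057]
ft_force: [-0.7, 0.1, 7.4]
grip_width: 0.0306
grip_force: 49.5
```

```bash
python3 st.py
```

```text
4.55 [0.5116 0.3089 0.1132] [-3.14e+00 -1.00e-03 -5.70e-02] [-1.04  0.72  0.61  1.8  -0.55  0.8  -1.78] [-0.7  0.1  7.4] [-0.07  0.4   0.03] 0.030606216279695626 49.48886811733246
```

Emit:
move_arm(
  rows=[
    [[0, 0, 0], [0, 0, 0.1], 2.5],
    [[0, 0, 0], [0, 0, 0.1], 2.5],
    [[0, 0, 0], [0, 0, 0.1], 2.5],
    [[0, 0, 0], [0, 0, 0], 2.5],
    [[0, 0, 0], [0, 0, 0], 2.5],
  ],
)

```text
t: 4.97
ee_pos: [0.5121, 0.3092, 0.1137]
ee_rot: [-3.14, -0.002, 0.243]
ft_force: [-1.2, 0.9, 13.2]
grip_width: 0.0303
grip_force: 50.2
```

```bash
python3 st.py
```

```text
4.9667 [0.5121 0.3092 0.1137] [-3.14e+00 -2.00e-03  2.43e-01] [-1.    0.69  0.53  1.79 -0.48  0.78 -1.55] [-1.2  0.9 13.2] [0.05 0.37 0.04] 0.03029310305084939 50.222466588020325
```

The upward force is growing with no stop torque, so +z looks like the loosening direction. I'll continue, following the rise.

Emit:
move_arm(
  rows=[
    [[0, 0, 0.12], [0, 0, 0.12], 2.5],
    [[0, 0, 0.06], [0, 0, 0.12], 2.5],
    [[0, 0, 0.04], [0, 0, 0.12], 2.5],
    [[0, 0, 0.04], [0, 0, 0.12], 2.5],
    [[0, 0, 0.04], [0, 0, 0.12], 2.5],
  ],
)

```text
t: 5.38
ee_pos: [0.5114, 0.3091, 0.1159]
ee_rot: [-3.142, -0.001, 0.848]
ft_force: [-1.4, 1.4, -1.3]
grip_width: 0.0301
grip_force: 49.4
```

```bash
python3 st.py
```

```text
5.3833 [0.5114 0.3091 0.1159] [-3.142e+00 -1.000e-03  8.480e-01] [-0.89  0.66  0.37  1.79 -0.33  0.76 -1.08] [-1.4  1.4 -1.3] [ 0.44  0.16 -0.03] 0.030114460153310405 49.419790506362915
```

Emit:
move_arm(
  rows=[
    [[0, 0, 0.035], [0, 0, 0.12], 2.5],
    [[0, 0, 0.035], [0, 0, 0.12], 2.5],
    [[0, 0, 0.035], [0, 0, 0.12], 2.5],
    [[0, 0, 0.035], [0, 0, 0.12], 2.5],
    [[0, 0, 0.035], [0, 0, 0.12], 2.5],
  ],
)

```text
t: 5.8
ee_pos: [0.5112, 0.3094, 0.1176]
ee_rot: [3.141, -0.001, 1.449]
ft_force: [-2.0, 2.6, -1.1]
grip_width: 0.0302
grip_force: 49.5
```

```bash
python3 st.py
python3 - <<'E'
from h import *
k=get_calibration('top');ks=get_calibration('scene')
a=camera('top');b=camera('scene')
cv2.imwrite('pics/z2.png',cv2.resize(np.hstack([a[140:240,145:245],b[130:230,210:310]])[:,:,::-1],None,fx=4,fy=4,interpolation=cv2.INTER_CUBIC))
E
```

```text
5.8 [0.5112 0.3094 0.1176] [ 3.141e+00 -1.000e-03  1.449e+00] [-0.78  0.63  0.21  1.78 -0.18  0.75 -0.61] [-2.   2.6 -1.1] [ 0.79  0.46 -0.07] 0.030222504487300093 49.48348581790924
```

View pics/z2.png

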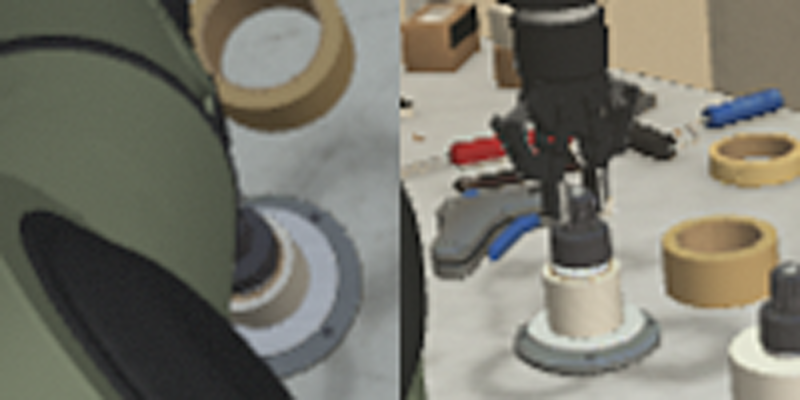

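The white cap now shows under the collar at (582,268), so the nut has risen. I'll keep going.

Emit:
move_arm(
  rows=[
    [[0, 0, 0.035], [0, 0, 0.12], 2.5],
    [[0, 0, 0.035], [0, 0, 0.12], 2.5],
    [[0, 0, 0.035], [0, 0, 0.12], 2.5],
    [[0, 0, 0.035], [0, 0, 0.12], 2.5],
    [[0, 0, 0.035], [0, 0, 0.12], 2.5],
  ],
)

```text
t: 6.32
ee_pos: [0.511, 0.3094, 0.1191]
ee_rot: [3.141, -0.001, 2.043]
ft_force: [-3.3, 5.0, 1.4]
grip_width: 0.0308
grip_force: 49.9
```

Emit:
move_arm(
  rows=[
    [[0, 0, 0.035], [0, 0, 0.12], 2.5],
    [[0, 0, 0.035], [0, 0, 0.12], 2.5],
    [[0, 0, 0.035], [0, 0, 0.12], 2.5],
    [[0, 0, 0.035], [0, 0, 0.12], 2.5],
    [[0, 0, 0.035], [0, 0, 0.12], 2.5],
  ],
)

```text
t: 6.73
ee_pos: [0.511, 0.3094, 0.1208]
ee_rot: [3.141, -0.0, 2.643]
ft_force: [-4.0, 3.7, 3.2]
grip_width: 0.0302
grip_force: 50.0
```

```bash
python3 st.py
```

```text
6.7333 [0.511  0.3094 0.1208] [ 3.141 -0.     2.643] [-0.56  0.61 -0.12  1.76  0.1   0.77  0.35] [-4.   3.7  3.2] [ 0.99  0.95 -0.15] 0.030161886245104734 50.01989722251892
```

Emit:
move_arm(
  rows=[
    [[0, 0, 0.035], [0, 0, 0.12], 2.5],
    [[0, 0, 0.035], [0, 0, 0.12], 2.5],
    [[0, 0, 0.035], [0, 0, 0.12], 2.5],
    [[0, 0, 0.035], [0, 0, 0.12], 2.5],
    [[0, 0, 0.035], [0, 0, 0.12], 2.5],
  ],
)

```text
t: 7.15
ee_pos: [0.5109, 0.3095, 0.1225]
ee_rot: [3.141, -0.0, -3.04]
ft_force: [-3.8, 3.8, 2.6]
grip_width: 0.0304
grip_force: 50.1
```

```bash
python3 st.py
```

```text
7.15 [0.5109 0.3095 0.1225] [ 3.141 -0.    -3.04 ] [-0.45  0.62 -0.28  1.76  0.22  0.79  0.84] [-3.8  3.8  2.6] [ 1.05  0.98 -0.04] 0.030389316285375136 50.077945590019226
```

Emit:
move_arm(
  rows=[
    [[0, 0, 0.035], [0, 0, 0.12], 2.5],
    [[0, 0, 0.035], [0, 0, 0.12], 2.5],
    [[0, 0, 0.035], [0, 0, 0.12], 2.5],
    [[0, 0, 0.035], [0, 0, 0.12], 2.5],
    [[0, 0, 0.035], [0, 0, 0.12], 2.5],
  ],
)

```text
t: 7.57
ee_pos: [0.5109, 0.3091, 0.1242]
ee_rot: [3.141, -0.0, -2.44]
ft_force: [-3.9, 1.2, 4.2]
grip_width: 0.0304
grip_force: 50.2
```

Emit:
move_arm(
  rows=[
    [[0, 0, 0.1], [0, 0, 0], 2.3],
    [[0, 0, 0.1], [0, 0, 0], 2.3],
    [[0, 0, 0.1], [0, 0, 0], 2.3],
    [[0, 0, 0.1], [0, 0, 0], 2.3],
    [[0, 0, 0], [0, 0, 0], 2.3],
  ],
  force=70,
)

```text
t: 7.98
ee_pos: [0.5109, 0.3085, 0.1279]
ee_rot: [-3.141, -0.001, -2.444]
ft_force: [-4.3, 1.9, -6.2]
grip_width: 0.0295
grip_force: 69.6
```

```bash
python3 st.py
```

```text
7.9833 [0.5109 0.3085 0.1279] [-3.141e+00 -1.000e-03 -2.444e+00] [-0.35  0.63 -0.43  1.75  0.34  0.84  1.33] [-4.3  1.9 -6.2] [0.18 1.17 0.01] 0.02949035601049148 69.60756182670593
```

Emit:
move_arm(
  rows=[
    [[0, 0, 0.2], [0, 0, 0], 2.3],
    [[0, 0, 0.2], [0, 0, 0], 2.3],
    [[0, 0, 0.3], [0, 0, 0], 2.3],
    [[0, 0, 0.3], [0, 0, 0], 2.3],
    [[0, 0, 0], [0, 0, 0], 2.3],
  ],
)

```text
t: 8.4
ee_pos: [0.5123, 0.3087, 0.1391]
ee_rot: [-3.141, 0.002, -2.442]
ft_force: [0.1, -0.0, -4.3]
grip_width: 0.0298
grip_force: 69.8
```

```bash
python3 st.py
```

```text
8.4 [0.5123 0.3087 0.1391] [-3.141e+00  2.000e-03 -2.442e+00] [-0.34  0.62 -0.44  1.74  0.33  0.85  1.34] [ 0.1 -0.  -4.3] [-0.01 -0.09  0.01] 0.029811260883925623 69.77027535438538
```

The nut is free, with about 0.43 kg on the wrist. I'll lift to about 10 cm.

Emit:
move_arm(
  rows=[
    [[0, 0, 1.5], [0, 0, 0], 2.3],
    [[0, 0, 2], [0, 0, 0], 2.3],
    [[0, 0, 2], [0, 0, 0], 2.3],
    [[0, 0, 1.5], [0, 0, 0], 2.3],
    [[0, 0, 0.8], [0, 0, 0], 2.3],
  ],
)

```text
t: 8.82
ee_pos: [0.5124, 0.3089, 0.2183]
ee_rot: [-3.141, 0.003, -2.442]
ft_force: [0.9, -0.3, -5.2]
grip_width: 0.0295
grip_force: 70.4
```

Emit:
move_arm(
  rows=[
    [[0, 0, 0], [0, 0, 0], 2.3],
    [[0, 0, 0], [0, 0, 0], 2.3],
    [[0, 0, 0], [0, 0, 0], 2.3],
    [[0, 0, 0], [0, 0, 0], 2.3],
    [[0, 0, 0], [0, 0, 0], 2.3],
  ],
)

```text
t: 9.23
ee_pos: [0.5111, 0.3085, 0.2152]
ee_rot: [3.141, -0.001, -2.441]
ft_force: [0.9, 0.0, -5.4]
grip_width: 0.0302
grip_force: 70.4
```

```bash
python3 st.py
python3 - <<'E'
from h import *
b=camera('scene');cv2.imwrite('pics/z3.png',cv2.resize(b[100:260,200:360,::-1],None,fx=3.5,fy=3.5))
E
```

```text
9.2333 [0.5111 0.3085 0.2152] [ 3.141e+00 -1.000e-03 -2.441e+00] [-0.32  0.53 -0.47  1.68  0.27  1.    1.39] [ 0.9  0.  -5.4] [-0.02 -0.    0.08] 0.030225966314598018 70.39063453674316
```

View pics/z3.png

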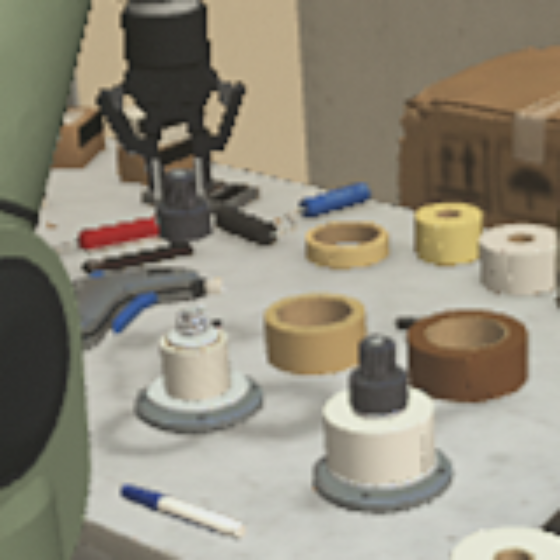

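The nut is held at about (183,205) in the crop, clear above the bare spindle at (190,320). The other unwinder's nut is still in place.

```bash
python3 -c "
from workcell import *
print(finish_job())"
```

```text
the job is handed in; nothing more can be done
None
```

I unscrewed the nut from the unwinder with the small roll (right-hand thread, counter-clockwise) and handed in the job with it held about 10 cm up, clear above the spindle; the other nut was left untouched.

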